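# Engage the hand-drive key of a mobile bookshelf

### The arm

A 7-joint arm with a two-finger parallel gripper is mounted at the origin on the work surface. World frame = base frame: x ahead of the robot, y to its left, z up, the work surface at z = 0. Lengths are in mm, angles in rad, forces in N, time in s.
With the tool pointing down it reaches from about 400 to 850 mm from the base axis. Payload 4.5 kg.
Tool frame: the origin (TCP) lies between the finger pads; the fingertips stand 19 mm ahead of it and the grasp point (between the pads) is the TCP; z points along the fingers, y is the line along which they close (so a half turn about z gives the same grasp; the last joint's range is limited). The gripper opens to 85 mm and grips with 20 to 120 N. Pads are 22 mm wide; open, the fingers measure 114 mm over their backs; the gripper's body (76 mm by 85 mm) begins 54 mm behind the grasp point. The pads swing forward as they close: fully open they stand 13 mm farther back than shut.
Start: joints at [1.148, 0.689, -0.195, 1.565, 0.157, 0.902, -0.215], TCP at [275.704, -560.927, 250.317] pointing down, gripper open.
Joint ranges: [-3.01, 3.01], [-0.46, 2.08], [-1.47, 1.51], [0.13, 2.56], [-1, 4.14], [0.04, 2.09], [-2.66, 2.66]. Speed limits (rad/s): [2.57, 2.57, 3.14, 3.14, 3.14, 3.14, 3.14].

### API

Orientations are given as a unit quaternion [x, y, z, w].
In Python, from plant import ctrl gives the robot as it stands.
- The arm moves only by the shell command python3 -m crank 'ROWS' [FORCE]. ROWS is a JSON object of lists of equal length, an entry for each row: "delta_rot": the turn, a rotation vector about the world's x, y, z in degrees, a list of three; "dp": the shift along the world's x, y, z in mm, a list of three; "hand": the finger opening in mm, from 0 to 85.4. A call has 1 to 8 rows; each row shifts and turns the commanded pose from where the row before left it; what a row does not reach is not made up. A row lasts 1/8 s, in which the tool goes at most 62.5 mm and 10.7 degrees, less where a joint would pass 70% of its speed; a pose out of reach is approached as far as the arm can. A call is refused whole if a number of a shift passes 62.5 or a number of a turn 10.7, either way. A call with a gripper value outside its range is refused whole. The fingers move at their own pace and stop on an object; FORCE is the grip in N (left out, the last holds). Time passes only in rows, so rows that do not move let the fingers close. It gives the time, the measured TCP pose, the force, the opening and the grip force at its end, in the units of the state.
- ctrl.sense(): the state, without advancing time (a new reading comes with each control period).
- ctrl.read_camera(name): name is "scene" or "top"; returns a dict with "img" (480x640x3 uint8, red, green, blue), "camera_matrix" (3x3 intrinsics, pixels), "extrinsics" (4x4, takes a point from camera to world coordinates). Camera axes: x right, y up, looking along -z (the intrinsics and any distortion apply to the point x, -y, -z); pixel columns grow to the right and rows downward; lengths in mm; the calibration is good to about 2 mm. A picture is of the moment at which its call begins. There is no depth.
- ctrl.finish_job(): hands the job in; it is judged then, once.
Trained networks look in the newest picture that a camera, given by its name, has taken for a name from the list of things; names that differ only in an ending like _2 or _b are one class to them, and where a whole thing is asked for, a point or a joint stands for the part that bears it (a point fixed in the world has none). Each returns a list of dicts, best first, with "score" (0 to 1); they miss things now and then, are a little off and sometimes report something else, mostly with a low value. They report only what shows in the picture. A call takes as long as a camera call. They do not tell look-alikes from the thing itself.
- ctrl.spot_in(camera, name): "xyz" ([x, y, z] in mm, in world coordinates, good to about 4 mm: the middle of the surface that is visible of it).
- ctrl.outline_of(camera, name): "mask" (480x640 bool, what is visible of it).
- ctrl.mark_of(camera, name): "xyz" ([x, y, z] in mm, in world coordinates, good to about 4 mm: a listed point, or the origin of a listed thing).
The state is a dict: "t": time; "joint_positions": joint angles; "joint_velocities": joint speeds; "effort": joint torques, N m; "eef_pos": TCP position; "orientation": TCP orientation; "wrist_force": force on the tool from outside, world axes, zero at the start; "wrist_torque": the same for the moment, N m; "grip_width": opening from 0.0 (shut) to 1.0 (fully open); "gripper_force": force on a finger pad.
Only numpy, scipy, OpenCV 4.12 (cv2) and the standard library are available. Lean on these libraries where they do the work, as an engineer would, in place of code of your own. Each camera call takes 0.05 s, during which the arm holds its last target. There are 200 camera calls.

### The job

The drive unit of a mobile library shelf has to be driven by hand: slide its steel shutter fully open by the orange grip, so that the socket is uncovered. Then take the blue T-handled key from its black holder, turn it until its splines mesh with the cross-shaped socket, slide it in and press it down against the spring until its round flange is fully home on the socket's face. The job finishes while you are still holding the key pressed home, so do not let go; leave the book, the mug and the screwdriver where they are.

Things in the scene. Friction and masses are not known exactly. Their poses are not given: they have to be found in the camera images.
- drive_unit: Grey fixed box, 150 (x) x 240 (y) x 75 mm high; origin at the centre of its underside, left or right of the key holder, yaw up to 0.35 rad either way. In its frame the socket is at x 0, y -60 mm; the shutter on top slides along +y between two rails 9 mm high at x = -44 and +44 mm. Green strips mark the open end, red strips the socket end.
- shutter (a joint): Travel of the shutter along the drive unit's +y: 0 shut (over the socket), 0.085 m fully open at its stop. Starts between 0 and 0.02. Stays where it is left; moving it takes about 2.5 N. The shutter is a bare steel plate 80 x 80 x 4 mm, whose upper face is 82.5 mm above the desk.
- shutter_grip (a point): Point in the orange grip block on the shutter, on its vertical middle line, about 104 mm above the desk, 12 mm below the top of the block (116 mm). The block is 36 mm along the drive unit's x, 16 mm along its y and 34 mm tall above the plate. Moves with the shutter; axes are parallel to the drive unit's.
- socket (a point): Centre of the cross-shaped socket in the top face (77 mm above the desk) of the round aluminium hub, 64 mm across. z up; x and y run along the slots, 10.5 mm wide and 35 mm end to end: the key fits every quarter turn. Hub angle up to 0.7 rad from the drive unit's, held by friction (0.3 N m), unmoved by light rubbing. The sprung clutch disc lies 28 mm below the face.
- clutch (a joint): Travel of the sprung black disc at the bottom of the socket, downward: 0 at rest, 0.012 m when the key's flange lies flat on the hub's face. The spring takes 6 N to start and 12 N at 0.012 m, so the key's own weight does not move it: the key resting in mesh stands 12 mm proud.
- holder: Fixed round black holder, foot 90 mm across and 6 mm thick, sleeve 56 mm across with a 38 mm bore, 55 mm high; origin at the centre of its underside. The key stands in it, its flange on the sleeve's rim.
- key: Key, about 0.2 kg, upright in the holder, yaw up to 0.9 rad. Origin: centre of the underside of its flange (48 mm across, 6 thick). Below: stem 40 mm long, four steel splines 8 mm thick with round ends, 32 mm across in all, on the key's +x, -x, +y, -y sides. Above: 14 mm shaft and blue T bar, 90 mm along x, 16 along y, 18 tall, middle 45 mm above the origin. z up.
- key_grip (a point): Middle of the blue T bar, 45 mm above the key's origin; axes as the key's. Grip here, fingers closing along the key's y.
- key_tip (a point): Lower end of the splined stem, on its axis, 40 mm below the key's origin.
- book: Bystander: blue book lying flat, 176 x 116 x 30 mm (x, y, z), loose; origin at the centre of its underside.
- mug: Bystander: white mug, 80 mm across, 90 mm tall, loose, handle on its +y side; origin at the centre of its underside.
- screwdriver: Bystander: screwdriver lying on the desk, loose; origin at its middle, underneath, x along it.
Not all that is in view belongs to the job. Of the things like the key, leave any that is purple or turquoise; of the rest the larger one is meant.

How it is judged (in metres and radians):
On the way, in this order (a step that is already met when the one before it is completed fails the run):
1. the shutter is slid fully open (value of joint shutter above 0.076 m), for 0.2 s.
2. the key stands in mesh in the socket, its flange less than 16 mm above the hub's face (value of joint shutter above 0.076 m and horizontal distance between key and socket below 0.004 m and angle between key's own z axis and vertical below 0.1 rad and z of key in the frame of socket below 0.016 m), for 0.1 s.
At the end, for the whole second after the job is handed in: The shutter is within 9 mm of its open stop; the key is upright (0.1 rad) and within 4 mm of the socket's axis, its flange within 3 mm of the hub's face, the sprung clutch pressed down more than 8.5 mm, and the fingers still on the key (more than 3 N), held so through the last second (value of joint shutter above 0.076 m and horizontal distance between key and socket below 0.004 m and angle between key's own z axis and vertical below 0.1 rad and z of key in the frame of socket below 0.003 m and value of joint clutch above 0.0085 m and contact force between the fingers and key above 3 N); the arm keeps its last pose, push and grip.
It fails at once if the book is shifted by more than 30 mm (distance of book from where it was at the start of the episode above 0.03 m).
It fails at once if the mug is shifted by more than 30 mm (distance of mug from where it was at the start of the episode above 0.03 m).
It fails at once if the screwdriver is shifted by more than 30 mm (distance of screwdriver from where it was at the start of the episode above 0.03 m).
It also fails if it takes over 54 s, if anything falls off the work surface, if the arm or the gripper's body presses on something with over 40 N, if the wrist force passes 120 N, or if a joint passes its speed limit or range.

## Working session

There is one attempt and no reset: what is moved stays moved. The work goes in short steps, Python scripts to look and compute and a shell command to move; the robot and the scene stay as the last step left them, time stands still between calls to the robot, and variables do not carry over. Pictures are saved under pics/ and viewed, at most 10 in all, crops included, and the job is handed in when it is done.

```bash
mkdir -p pics; ls; cat > h.py <<'E'
import numpy as np, cv2
from plant import ctrl
def proj(c,P):
    P=np.atleast_2d(np.asarray(P,float)); T=np.linalg.inv(c["extrinsics"])
    q=P@T[:3,:3].T+T[:3,3]; q=q*[1,-1,-1]; u=q@np.asarray(c["camera_matrix"]).T
    return u[:,:2]/u[:,2:]
def back(c,uv,z):
    uv=np.atleast_2d(np.asarray(uv,float)); K=np.asarray(c["camera_matrix"]); E=np.asarray(c["extrinsics"])
    d=np.c_[uv,np.ones(len(uv))]@np.linalg.inv(K).T*[1,-1,-1]; d=d@E[:3,:3].T; o=E[:3,3]
    return o+d*((z-o[2])/d[:,2])[:,None]
def save(n,img): cv2.imwrite("pics/"+n,cv2.cvtColor(np.ascontiguousarray(img),cv2.COLOR_RGB2BGR))
E
python3 - <<'E'
from h import *
ims=[]
for n in("top","scene"):
    c=ctrl.read_camera(n); save(n+"0.png",c["img"]); print(n,c["extrinsics"].round(3).tolist() if hasattr(c["extrinsics"],'round') else c["extrinsics"], [k for k in c])
    for k in("drive_unit","shutter_grip","socket","holder","key","key_grip","book","mug","screwdriver"):
        r=ctrl.mark_of(n,k)
        print(k,[(np.round(a["xyz"]).tolist(),round(a["score"],2),proj(c,a["xyz"])[0].round().tolist()) for a in r[:4]])
print(ctrl.sense()["t"],ctrl.sense()["orientation"])
E
```

```text
pics
top [[-0.007, 0.993, -0.114, 445.181], [-1.0, -0.007, -0.002, -2.287], [-0.003, 0.114, 0.993, 1311.738], [0.0, 0.0, 0.0, 1.0]] ['img', 'camera_matrix', 'extrinsics']
drive_unit [([549.0, -181.0, 1.0], 0.89, [381.0, 244.0])]
shutter_grip [([556.0, -204.0, 104.0], 0.91, [395.0, 238.0])]
socket []
holder [([485.0, 146.0, 1.0], 0.62, [265.0, 268.0])]
key [([480.0, 144.0, 54.0], 0.93, [263.0, 269.0]), ([431.0, 23.0, 38.0], 0.68, [309.0, 287.0]), ([594.0, 81.0, 30.0], 0.53, [288.0, 228.0]), ([360.0, 126.0, 26.0], 0.53, [271.0, 313.0])]
key_grip [([592.0, 82.0, 55.0], 0.68, [287.0, 228.0]), ([437.0, 22.0, 80.0], 0.63, [309.0, 285.0]), ([482.0, 149.0, 102.0], 0.58, [260.0, 268.0]), ([359.0, 124.0, 55.0], 0.5, [271.0, 315.0])]
book [([603.0, 483.0, 5.0], 0.71, [146.0, 226.0])]
mug [([753.0, 27.0, 3.0], 0.68, [307.0, 173.0])]
screwdriver [([526.0, -475.0, -0.0], 0.68, [486.0, 252.0])]
scene [[-0.837, -0.421, 0.348, 929.904], [0.547, -0.644, 0.535, 539.875], [-0.001, 0.638, 0.77, 911.493], [0.0, 0.0, 0.0, 1.0]] ['img', 'camera_matrix', 'extrinsics']
drive_unit [([545.0, -181.0, -1.0], 0.91, [298.0, 221.0])]
shutter_grip [([552.0, -202.0, 107.0], 0.93, [290.0, 190.0])]
socket []
holder [([484.0, 147.0, 5.0], 0.75, [389.0, 293.0]), ([486.0, 150.0, 55.0], 0.44, [392.0, 283.0])]
key [([594.0, 84.0, 29.0], 0.79, [338.0, 291.0]), ([360.0, 121.0, 26.0], 0.76, [422.0, 259.0]), ([432.0, 26.0, 41.0], 0.68, [377.0, 243.0]), ([480.0, 147.0, 97.0], 0.61, [395.0, 271.0])]
key_grip [([487.0, 145.0, 99.0], 0.73, [393.0, 271.0]), ([594.0, 85.0, 63.0], 0.72, [338.0, 283.0]), ([434.0, 24.0, 86.0], 0.62, [378.0, 231.0]), ([354.0, 124.0, 58.0], 0.62, [427.0, 251.0])]
book [([594.0, 481.0, 1.0], 0.71, [452.0, 443.0])]
mug [([757.0, 27.0, -3.0], 0.77, [267.0, 313.0])]
screwdriver [([528.0, -475.0, -2.0], 0.86, [256.0, 161.0])]
1.0 [9.74032731e-01 2.26407242e-01 1.67975279e-05 1.70547276e-05]
```

View pics/top0.png

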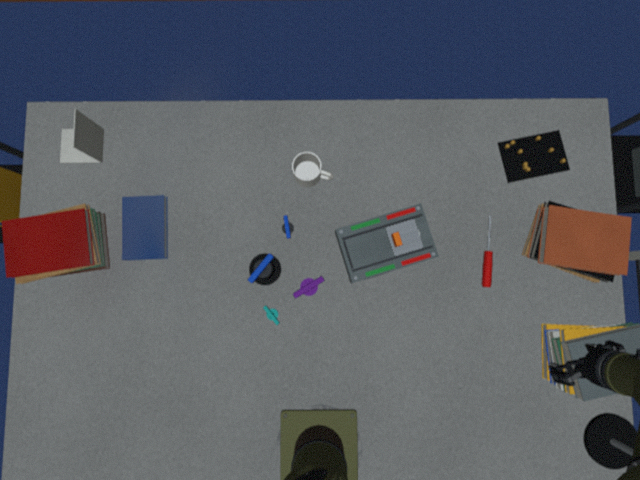

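View pics/scene0.png

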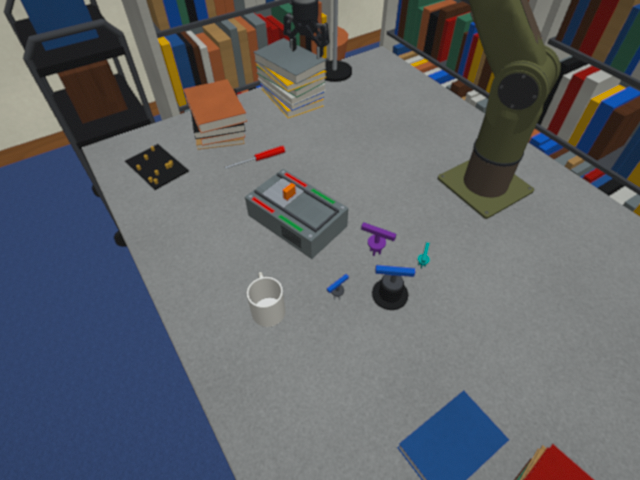

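```bash
cat > m.py <<'E'
from h import *
def comps(c,lo,hi,box,minA=6):
    hsv=cv2.cvtColor(c["img"],cv2.COLOR_RGB2HSV); m=cv2.inRange(hsv,lo,hi)
    x0,y0,x1,y1=box; k=np.zeros_like(m); k[y0:y1,x0:x1]=m[y0:y1,x0:x1]
    n,l,s,ce=cv2.connectedComponentsWithStats(k)
    return [(int(s[i,4]),ce[i],np.argwhere(l==i)[:,::-1]) for i in range(1,n) if s[i,4]>=minA]
def axis(P):
    v=np.linalg.eigh(np.cov(P[:,:2].T))[1][:,-1]; return np.arctan2(v[1],v[0])
E
cat > meas.py <<'E'
from m import *
import sys
B={"top":((320,190,450,295),(235,245,290,295)),"scene":((235,160,360,260),(370,255,420,285))}
for n in("top","scene"):
    c=ctrl.read_camera(n); bu,bk=B[n]
    for nm,lo,hi,z,b in(("green",(40,60,40),(85,255,255),75,bu),("red",(0,150,60),(4,255,255),75,bu),("red2",(172,150,60),(180,255,255),75,bu),("orange",(6,150,100),(22,255,255),104,bu),("bar",(100,120,60),(125,255,255),104,bk)):
        for A,ce,p in comps(c,lo,hi,b):
            P=back(c,p,z); print(n,nm,A,ce.round(1),back(c,ce,z)[0].round(1),"ang",round(axis(P),3))
    im=c["img"]; a=im[225:325,230:330] if n=="top" else im[215:315,325:425]
    save("crop_%s.png"%n,cv2.resize(a,None,fx=4,fy=4,interpolation=cv2.INTER_CUBIC))
a,b=[cv2.imread("pics/crop_%s.png"%n) for n in("top","scene")]; cv2.imwrite("pics/crop.png",np.hstack([a,b]))
E
python3 meas.py
```

```text
top green 179 [364.9 223.9] [ 597.5 -128.2   75. ] ang 1.858
top green 183 [379.5 269.9] [ 474.9 -164.6   75. ] ang 1.862
top red 110 [400.5 213.1] [ 626.1 -224.    75. ] ang 1.861
top red 107 [416.  258.8] [ 503.7 -261.6   75. ] ang 1.861
top orange 88 [396.5 238.9] [ 554.2 -206.6  104. ] ang -2.886
top bar 249 [260.2 267.8] [481.7 146.9 104. ] ang 2.455
scene green 130 [322.6 195.8] [ 475.1 -164.4   75. ] ang 1.86
scene green 146 [290.2 222.8] [ 597.8 -128.1   75. ] ang 1.857
scene red 68 [295.5 179.5] [ 503.5 -260.    75. ] ang 1.848
scene red 82 [262.7 204.7] [ 626.3 -223.6   75. ] ang 1.852
scene orange 137 [288.9 190.9] [ 555.4 -203.8  104. ] ang -2.362
scene bar 336 [394.8 270.5] [484.  149.2 104. ] ang 2.47
```

View pics/crop.png

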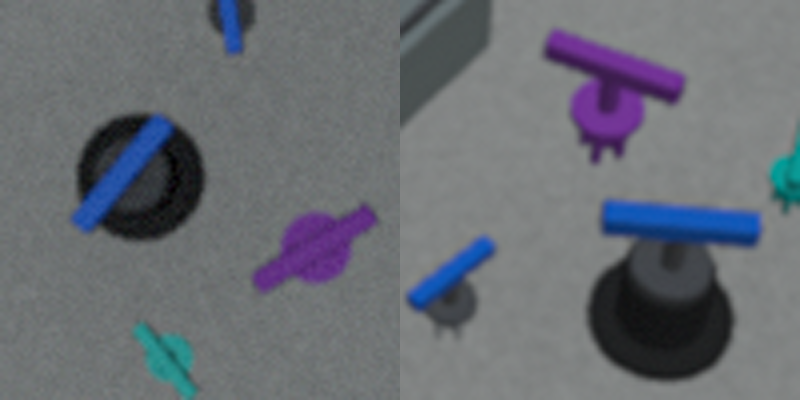

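The key to take is the big blue one in the holder, top pixel (260,268). The look-alikes are the small blue key at (287,227), purple at (309,287) and turquoise at (271,314). The crop confirms the choice. Drive unit yaw is about 0.288, the grip is at about (554.5,-205), and it opens along (-0.284,0.959).

```bash
python3 -m crank '{"dp":[[35,44.5,-5],[35,44.5,-5],[35,44.5,-5],[35,44.5,-5],[35,44.5,-5],[35,44.5,-5],[35,44.5,-5],[34,44.5,-5]],"delta_rot":[[0,0,-1.2],[0,0,-1.2],[0,0,-1.2],[0,0,-1.2],[0,0,-1.2],[0,0,-1.2],[0,0,-1.2],[0,0,-1.3]],"hand":[85,85,85,85,85,85,85,85]}' 30; python3 -m crank '{"dp":[[0,0,0],[0,0,0]],"delta_rot":[[0,0,0],[0,0,0]],"hand":[85,85]}'; python3 - <<'E'
from plant import ctrl; s=ctrl.sense(); print(s["eef_pos"],s["orientation"],s["t"])
E
```

```text
t: 2.1
eef_pos: [556.0, -203.4, 210.3]
orientation: [0.99, 0.143, 0.0, 0.0]
wrist_force: [0.3, -0.5, 0.1]
grip_width: 0.999
gripper_force: 0.0
t: 2.35
eef_pos: [554.4, -205.3, 210.3]
orientation: [0.99, 0.143, -0.0, 0.0]
wrist_force: [0.5, -0.2, -0.3]
grip_width: 0.994
gripper_force: 0.0
[ 554.43670259 -205.30294208  210.25744503] [ 9.89655333e-01  1.43464544e-01 -3.36667818e-04  3.64319080e-04] 2.35
```

```bash
python3 -m crank '{"dp":[[0,0,-30],[0,0,-30],[0,0,-25],[0,0,-18],[0,0,0],[0,0,0],[0,0,0],[0,0,0]],"delta_rot":[[0,0,0],[0,0,0],[0,0,0],[0,0,0],[0,0,0],[0,0,0],[0,0,0],[0,0,0]],"hand":[85,85,85,85,60,40,10,10]}' 30; python3 -m crank '{"dp":[[0,0,0],[0,0,0]],"delta_rot":[[0,0,0],[0,0,0]],"hand":[10,10]}'
```

```text
t: 3.35
eef_pos: [555.2, -205.1, 108.2]
orientation: [0.99, 0.143, 0.001, 0.0]
wrist_force: [-1.1, -0.9, 3.7]
grip_width: 0.182
gripper_force: 34.1
t: 3.6
eef_pos: [555.2, -205.1, 108.2]
orientation: [0.99, 0.143, 0.001, 0.0]
wrist_force: [-1.1, -0.2, 6.8]
grip_width: 0.182
gripper_force: 34.7
```

```bash
python3 -m crank '{"dp":[[-2.84,9.59,0],[-2.84,9.59,0],[-2.84,9.59,0],[-2.84,9.59,0],[-2.84,9.59,0],[-2.84,9.59,0],[-1.42,4.8,0],[0,0,0]],"delta_rot":[[0,0,0],[0,0,0],[0,0,0],[0,0,0],[0,0,0],[0,0,0],[0,0,0],[0,0,0]],"hand":[10,10,10,10,10,10,10,10]}'; python3 -m crank '{"dp":[[-0.85,2.88,0],[-0.85,2.88,0],[-0.85,2.88,0],[0,0,0]],"delta_rot":[[0,0,0],[0,0,0],[0,0,0],[0,0,0]],"hand":[10,10,10,10]}'
```

```text
t: 4.6
eef_pos: [536.4, -141.9, 108.2]
orientation: [0.99, 0.144, 0.0, 0.0]
wrist_force: [-1.0, 0.8, 8.7]
grip_width: 0.182
gripper_force: 35.0
t: 5.1
eef_pos: [534.5, -135.7, 108.2]
orientation: [0.99, 0.143, 0.001, 0.002]
wrist_force: [0.7, -5.4, 5.5]
grip_width: 0.173
gripper_force: 34.6
```

```bash
python3 -m crank '{"dp":[[-0.85,2.88,0],[-0.6,1.9,0],[0,0,0]],"delta_rot":[[0,0,0],[0,0,0],[0,0,0]],"hand":[10,10,10]}'
```

```text
t: 5.48
eef_pos: [534.4, -135.5, 108.2]
orientation: [0.99, 0.141, 0.002, 0.005]
wrist_force: [4.2, -14.0, 0.3]
grip_width: 0.182
gripper_force: 34.3
```

```bash
python3 -m crank '{"dp":[[1.5,-5,0],[0,0,0],[0,0,0],[0,0,40],[0,0,60],[0,20,60],[-20,60,0],[-20,60,0]],"delta_rot":[[0,0,0],[0,0,0],[0,0,0],[0,0,0],[0,0,0],[0,0,0],[0,0,0],[0,0,0]],"hand":[10,60,85,85,85,85,85,85]}'; cat > s.py <<'E'
from m import *
for n in("top","scene"):
    c=ctrl.read_camera(n)
    r=ctrl.mark_of(n,"socket"); print([(np.round(a["xyz"],1).tolist(),round(a["score"],2)) for a in r[:3]])
    g=ctrl.mark_of(n,"shutter_grip"); print("grip",[(np.round(a["xyz"],1).tolist(),round(a["score"],2)) for a in g[:3]])
    u,v=proj(c,[563.6,-238.6,77])[0]; print(u,v)
    u,v=int(u),int(v); im=c["img"][v-30:v+30,u-40:u+40]
    save("sock_%s.png"%n,cv2.resize(im,None,fx=10,fy=10,interpolation=cv2.INTER_CUBIC)); print(n,"crop origin",u-40,v-30)
E
python3 s.py
```

```text
t: 6.48
eef_pos: [493.7, 6.1, 267.2]
orientation: [0.99, 0.143, 0.001, -0.0]
wrist_force: [0.6, 0.6, -0.5]
grip_width: 0.993
gripper_force: 0.0
[([566.7, -241.1, 76.3], 0.63)]
grip [([547.5, -181.6, 0.8], 0.48)]
406.7551320773811 236.20450950816377
top crop origin 366 206
[([484.5, 148.4, -1.8], 0.64), ([565.4, -242.5, 76.2], 0.53)]
grip [([531.7, -133.5, 101.3], 0.72)]
280.46811973447103 191.7136965692985
scene crop origin 240 161
```

View pics/sock_top.png

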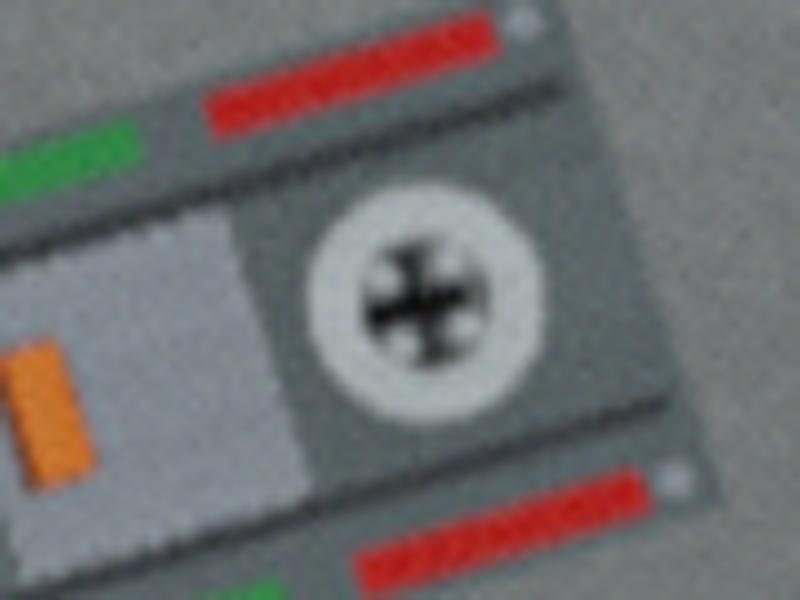

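View pics/sock_scene.png

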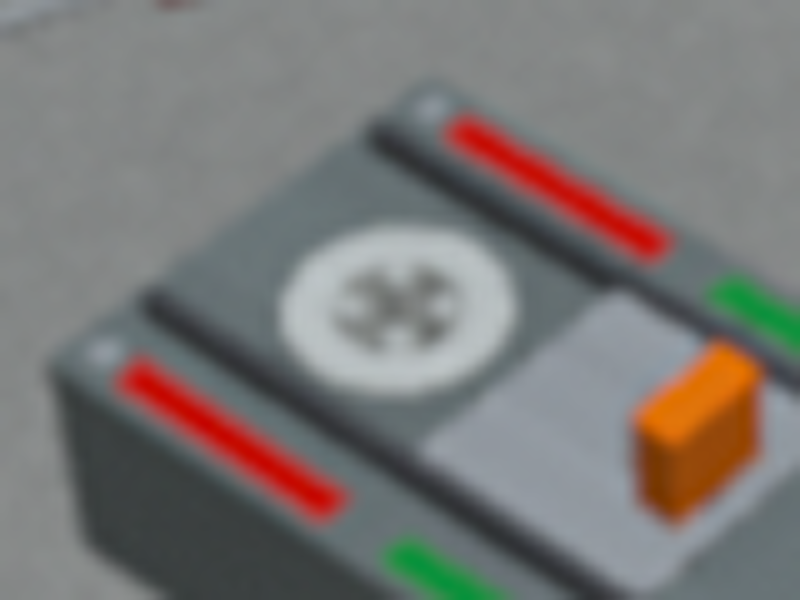

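```bash
cat > hub.py <<'E'
from m import *
from scipy.optimize import minimize
r=np.arange(-30,30.1,0.5); X,Y=np.meshgrid(r,r,indexing="ij")
def patch(c,cx,cy):
    uv=proj(c,np.c_[(X+cx).ravel(),(Y+cy).ravel(),np.full(X.size,77.)]).astype(np.float32).reshape(X.shape+(2,))
    g=cv2.cvtColor(c["img"],cv2.COLOR_RGB2GRAY)
    return cv2.remap(g,uv[...,0],uv[...,1],cv2.INTER_CUBIC).astype(float)
for n in("top","scene"):
    c=ctrl.read_camera(n)
    u0=proj(c,[565.5,-240.5,77])[0]; g=cv2.cvtColor(c["img"],cv2.COLOR_RGB2GRAY)
    hsv=cv2.cvtColor(c["img"],cv2.COLOR_RGB2HSV)
    S=8; x0,y0=(u0-24).astype(int); G=cv2.resize(g[y0:y0+48,x0:x0+48],None,fx=S,fy=S,interpolation=cv2.INTER_CUBIC)
    _,t=cv2.threshold(G,165 if n=="top" else 165,255,0)
    cs=cv2.findContours(t,cv2.RETR_EXTERNAL,cv2.CHAIN_APPROX_NONE)[0]; k=max(cs,key=cv2.contourArea)
    k=cv2.convexHull(k); e=cv2.fitEllipse(k); uv=(np.array(e[0])+.5)/S-.5+[x0,y0]; ce=back(c,uv,77)[0]; print(n,"hub",uv.round(2),ce.round(1),np.array(e[1])/S)
    b=[]
    for dx in np.arange(-4,4.1,1):
     for dy in np.arange(-4,4.1,1):
      P=patch(c,ce[0]+dx,ce[1]+dy); R=np.hypot(X,Y)<26; Z=(P-P[R].mean())/P[R].std()
      for a in np.arange(0,90,2):
        q=np.deg2rad(a); x=X*np.cos(q)+Y*np.sin(q); y=-X*np.sin(q)+Y*np.cos(q)
        T=((abs(x)<5.25)&(abs(y)<17.5))|((abs(y)<5.25)&(abs(x)<17.5)); T=cv2.GaussianBlur(T.astype(float),(0,0),3)
        b.append((-(Z*T)[R].sum()/np.linalg.norm((T-T[R].mean())[R])+ T[R].mean()*Z[R].sum(),a,dx,dy))
    b.sort(reverse=True); print([(round(q[0],1),q[1:]) for q in b[:4]])
    best={}
    for q in b: best.setdefault(q[1],round(q[0]))
    print({k:best[k] for k in sorted(best)})
E
python3 hub.py
```

```text
top hub [408.21 235.81] [ 564.6 -242.5   77. ] [21.72305489 22.34358025]
[(np.float64(87.4), (np.int64(14), np.float64(0.0), np.float64(1.0))), (np.float64(87.4), (np.int64(16), np.float64(0.0), np.float64(1.0))), (np.float64(87.2), (np.int64(12), np.float64(0.0), np.float64(1.0))), (np.float64(87.1), (np.int64(14), np.float64(-1.0), np.float64(1.0)))]
{np.int64(0): 79, np.int64(2): 81, np.int64(4): 83, np.int64(6): 84, np.int64(8): 85, np.int64(10): 86, np.int64(12): 87, np.int64(14): 87, np.int64(16): 87, np.int64(18): 87, np.int64(20): 86, np.int64(22): 85, np.int64(24): 83, np.int64(26): 81, np.int64(28): 79, np.int64(30): 77, np.int64(32): 74, np.int64(34): 72, np.int64(36): 69, np.int64(38): 66, np.int64(40): 63, np.int64(42): 61, np.int64(44): 58, np.int64(46): 57, np.int64(48): 56, np.int64(50): 55, np.int64(52): 55, np.int64(54): 54, np.int64(56): 54, np.int64(58): 54, np.int64(60): 54, np.int64(62): 54, np.int64(64): 54, np.int64(66): 54, np.int64(68): 55, np.int64(70): 56, np.int64(72): 57, np.int64(74): 58, np.int64(76): 60, np.int64(78): 63, np.int64(80): 65, np.int64(82
[... 528 characters left out ...]
p.int64(12): 86, np.int64(14): 87, np.int64(16): 86, np.int64(18): 86, np.int64(20): 85, np.int64(22): 84, np.int64(24): 82, np.int64(26): 80, np.int64(28): 78, np.int64(30): 76, np.int64(32): 74, np.int64(34): 72, np.int64(36): 69, np.int64(38): 67, np.int64(40): 65, np.int64(42): 63, np.int64(44): 61, np.int64(46): 60, np.int64(48): 59, np.int64(50): 58, np.int64(52): 57, np.int64(54): 57, np.int64(56): 56, np.int64(58): 56, np.int64(60): 56, np.int64(62): 56, np.int64(64): 57, np.int64(66): 57, np.int64(68): 58, np.int64(70): 59, np.int64(72): 60, np.int64(74): 62, np.int64(76): 64, np.int64(78): 66, np.int64(80): 69, np.int64(82): 71, np.int64(84): 73, np.int64(86): 76, np.int64(88): 77}
```

```bash
python3 - <<'E'
from m import *
s=ctrl.sense(); print(s["t"],s["eef_pos"],s["joint_positions"],s["orientation"])
# bar: fit box silhouette in both views
from scipy.optimize import minimize
obs={}
for n,b in(("top",(235,245,290,295)),("scene",(370,255,420,285))):
    c=ctrl.read_camera(n); q=max(comps(c,(100,120,60),(125,255,255),b),key=lambda a:a[0]); m=np.zeros((480,640),np.float32); m[q[2][:,1],q[2][:,0]]=1; obs[n]=(c,m)
def model(c,p):
    x,y,a=p; C=np.array([[i,j,k] for i in(-45,45) for j in(-8,8) for k in(91,109)],float)
    R=np.array([[np.cos(a),-np.sin(a)],[np.sin(a),np.cos(a)]]); C[:,:2]=C[:,:2]@R.T+[x,y]
    h=cv2.convexHull(proj(c,C).astype(np.float32)); M=np.zeros((480,640),np.uint8)
    return h
def cost(p,names):
    t=0
    for n in names:
        c,m=obs[n]; h=model(c,p); x0,y0=(235,240) if n=="top" else (365,250); S=8
        H=np.round(((h-[x0,y0])+.5)*S-.5).astype(np.int32); M=np.zeros((60*S,60*S),np.uint8); cv2.fillConvexPoly(M,H,1)
        M=cv2.resize(M.astype(np.float32),(60,60),interpolation=cv2.INTER_AREA); t+=((M-m[y0:y0+60,x0:x0+60])**2).sum()
    return t
for names in(("top",),("scene",),("top","scene")):
    r=minimize(cost,[482.5,147,2.46],args=(names,),method="Nelder-Mead",options=dict(initial_simplex=[[480,145,2.42],[485,146,2.46],[482,150,2.5],[483,147,2.48]])); print(names,r.x.round(2),np.rad2deg(r.x[2]).round(1),round(r.fun,1))
E
```

```text
6.875 [494.44176116   2.54056756 266.36139649] [-0.06731951  0.49530099 -0.04829311  1.93552689  0.03636818  0.71187314
 -1.4235342 ] [ 9.89890463e-01  1.41833307e-01 -1.59775762e-04  3.99013712e-04]
('top',) [482.42 146.82   2.47] 141.2 16.6
('scene',) [482.18 146.45   2.46] 141.0 68.8
('top', 'scene') [481.46 147.3    2.47] 141.5 87.7
```

```bash
python3 -m crank '{"dp":[[-2,24,0],[-2,24,0],[-2,24,0],[-2,24,0],[-2,24,0],[-2,24,0],[0,0,-20],[0,0,-20]],"delta_rot":[[0,0,10.4],[0,0,10.4],[0,0,10.4],[0,0,10.4],[0,0,10.4],[0,0,10.4],[0,0,10.4],[0,0,10.4]],"hand":[85,85,85,85,85,85,85,85]}' 60;python3 -m crank '{"dp":[[0,0,-20],[0,0,-6],[0,0,0],[0,0,0],[0,0,0],[0,0,0]],"delta_rot":[[0,0,10.4],[0,0,10.4],[0,0,10.4],[0,0,10.4],[0,0,0],[0,0,0]],"hand":[85,85,85,85,85,85]}'; python3 -c "
from h import *
s=ctrl.sense(); o=s['orientation']; print(s['eef_pos'],np.rad2deg(2*np.arctan2(o[1],o[0]))-90,o,s['joint_positions'])"
```

```text
t: 7.98
eef_pos: [482.8, 147.7, 226.1]
orientation: [0.643, 0.766, 0.0, 0.0]
wrist_force: [-0.1, -0.4, 0.1]
grip_width: 0.994
gripper_force: 0.0
t: 8.72
eef_pos: [482.5, 147.7, 200.5]
orientation: [0.334, 0.943, -0.0, -0.0]
wrist_force: [-0.1, -0.4, 0.2]
grip_width: 0.992
gripper_force: 0.0
[482.45520755 147.67458387 200.51864993] 51.036281204535925 [ 3.33508390e-01  9.42747131e-01 -2.57874931e-05 -1.90492293e-06] [-0.00794672  0.66845901 -0.61869279  1.96341696  0.5943177   0.69709883
 -0.10479072]
```

```bash
python3 -m crank '{"dp":[[0,-0.8,-30],[0,0,-30],[0,0,-25],[0,0,-15],[0,0,0],[0,0,0],[0,0,0],[0,0,0]],"delta_rot":[[0,0,0],[0,0,0],[0,0,0],[0,0,0],[0,0,0],[0,0,0],[0,0,0],[0,0,0]],"hand":[85,85,85,85,60,40,10,10]}' 70; python3 -m crank '{"dp":[[0,0,0],[0,0,0],[0,0,0]],"delta_rot":[[0,0,0],[0,0,0],[0,0,0]],"hand":[8,8,8]}'
```

```text
t: 9.72
eef_pos: [482.6, 147.3, 101.4]
orientation: [0.332, 0.943, 0.0, 0.001]
wrist_force: [0.1, -0.4, 2.8]
grip_width: 0.175
gripper_force: 68.2
t: 10.1
eef_pos: [482.6, 147.4, 101.4]
orientation: [0.332, 0.943, 0.0, 0.001]
wrist_force: [-1.0, -1.3, 5.7]
grip_width: 0.173
gripper_force: 68.6
```

```bash
python3 -m crank '{"dp":[[0,0,10],[0,0,25],[0,0,30],[0,0,35],[0,0,40],[0,0,0]],"delta_rot":[[0,0,0],[0,0,0],[0,0,0],[0,0,0],[0,0,0],[0,0,0]],"hand":[8,8,8,8,8,8]}'; python3 -m crank '{"dp":[[10,-47,0],[10,-48,0],[10,-48,0],[10,-48,0],[10,-48,0],[10,-48,0],[10,-48,0],[12,-54,0]],"delta_rot":[[0,0,-4.6],[0,0,-4.6],[0,0,-4.6],[0,0,-4.6],[0,0,-4.7],[0,0,-4.6],[0,0,-4.7],[0,0,-4.7]],"hand":[8,8,8,8,8,8,8,8]}'; python3 -m crank '{"dp":[[0,0,0],[0,0,0],[0,0,0]],"delta_rot":[[0,0,0],[0,0,0],[0,0,0]],"hand":[8,8,8]}'
cat > k.py <<'E'
from h import *
import sys
s=ctrl.sense(); o=s['orientation']; p=s['eef_pos']; print(p,np.rad2deg(2*np.arctan2(o[1],o[0]))-90,np.round(o,4),s['wrist_force'],s['grip_width'])
out=[]
for n in("top","scene"):
    c=ctrl.read_camera(n); u,v=proj(c,[p[0],p[1],p[2]-60])[0].astype(int); im=c["img"][max(v-40,0):v+40,u-25:u+25] if n=="scene" else c["img"][v-40:v+40,u-25:u+25]
    print(n,u-25,v-40,[(np.round(a["xyz"],1).tolist(),round(a["score"],2)) for k in("key_tip","key") for a in ctrl.mark_of(n,k)[:2]])
    out.append(cv2.resize(im,(375,600),interpolation=cv2.INTER_CUBIC))
save(sys.argv[1],np.hstack(out))
E
python3 k.py held.png
```

```text
t: 10.85
eef_pos: [483.5, 148.3, 243.3]
orientation: [0.332, 0.943, 0.002, 0.002]
wrist_force: [0.1, 0.6, -3.1]
grip_width: 0.175
gripper_force: 68.7
t: 11.85
eef_pos: [563.3, -242.4, 239.0]
orientation: [0.615, 0.789, -0.0, -0.002]
wrist_force: [0.5, -0.3, -2.4]
grip_width: 0.176
gripper_force: 68.7
t: 12.22
eef_pos: [563.9, -239.6, 240.1]
orientation: [0.613, 0.79, 0.0, -0.001]
wrist_force: [-0.3, -0.9, -2.1]
grip_width: 0.175
gripper_force: 68.7
[ 563.91709162 -239.56425855  240.10453866] 14.351851145537381 [ 6.132e-01  7.899e-01  2.000e-04 -9.000e-04] [-0.29885562 -0.86990774 -2.13776927] 0.17486210249402645
top 390 191 [([362.0, 125.4, -2.1], 0.62), ([593.2, 81.5, -3.7], 0.51), ([360.5, 123.0, 30.5], 0.7), ([432.2, 22.9, 37.5], 0.64)]
scene 252 122 [([432.9, 26.7, 2.2], 0.95), ([359.2, 121.7, -1.0], 0.66), ([431.5, 28.6, 42.4], 0.98), ([564.8, -239.3, 194.9], 0.74)]
```

View pics/held.png

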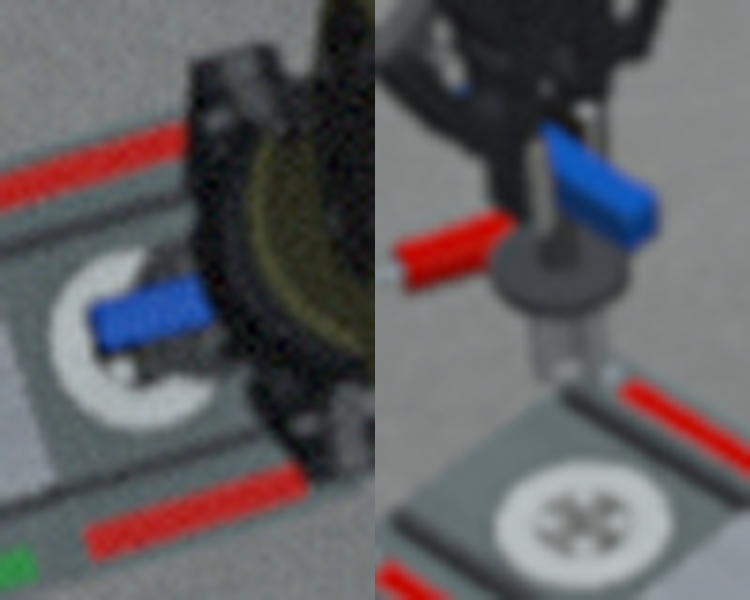

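```bash
cat > f.py <<'E'
from h import *
from scipy.optimize import minimize
s=ctrl.sense(); p=s['eef_pos']; c=ctrl.read_camera("scene"); g=cv2.GaussianBlur(cv2.cvtColor(c["img"],cv2.COLOR_RGB2GRAY),(0,0),0.6).astype(np.float32)
S=4
def edge(x,y,z):
    # sum of outward gradient along visible flange silhouette, left/right/below parts
    a=np.linspace(0,2*np.pi,240,endpoint=False)
    d=np.c_[np.cos(a),np.sin(a)]
    def ring(r,zz): return proj(c,np.c_[x+r*d[:,0],y+r*d[:,1],np.full(240,zz)])
    def hull(r): 
        return np.r_[ring(r,z),ring(r,z+6)]
    tot=0
    h=cv2.convexHull(hull(24).astype(np.float32))[:,0]; ce=h.mean(0)
    L=np.r_[h,h[:1]]; seg=np.r_[0,np.cumsum(np.linalg.norm(np.diff(L,axis=0),axis=1))]; t=np.linspace(0,seg[-1],200,endpoint=False)
    q=np.c_[np.interp(t,seg,L[:,0]),np.interp(t,seg,L[:,1])]; n=np.roll(q,-2,0)-np.roll(q,2,0); n=np.c_[-n[:,1],n[:,0]]; n/=np.linalg.norm(n,axis=1)[:,None]
    n*=np.sign(((q-ce)*n).sum(1))[:,None]
    u=(q-ce)[:,0]; v=(q-ce)[:,1]
    sel=((abs(u)>5)&(v>-3))|((u<-6)&(v>-5))
    smp=lambda w:cv2.remap(g,w[:,0].astype(np.float32)[None],w[:,1].astype(np.float32)[None],cv2.INTER_CUBIC)[0]
    gr=smp(q+.7*n)-smp(q-.7*n); return gr[sel].clip(-20,60).mean()
z=p[2]-46.4; b=[]
for dx in np.arange(-6,6.1,.5):
  for dy in np.arange(-6,6.1,.5): b.append((edge(p[0]+dx,p[1]+dy,z),dx,dy))
b.sort(reverse=True); b=np.array(b[:8]); print(p,b.round(2), b[:,1:].mean(0))
print(proj(c,[p[0]+b[0,1],p[1]+b[0,2],z+3]))
E
python3 f.py
```

```text
[ 564.25250782 -241.17100052  240.71467012] [[24.92  0.    0.5 ]
 [24.87  0.    1.  ]
 [24.79  0.5   1.  ]
 [24.68  0.5   1.5 ]
 [24.67  0.    0.  ]
 [24.6  -0.5   0.  ]
 [24.59 -0.5   0.5 ]
 [24.58  0.5   0.5 ]] [0.0625 0.625 ]
[[276.1251314  156.93948983]]
```

```bash
python3 -m crank '{"dp":[[0.6,-0.6,-20],[0,0,-20],[0,0,-20],[0,0,-10],[0,0,0],[0,0,-5],[0,0,-4],[0,0,0]],"delta_rot":[[0,0,0],[0,0,0],[0,0,0],[0,0,0],[0,0,0],[0,0,0],[0,0,0],[0,0,0]],"hand":[8,8,8,8,8,8,8,8]}'; python3 -m crank '{"dp":[[0,0,-2],[0,0,-2],[0,0,-2],[0,0,0]],"delta_rot":[[0,0,0],[0,0,0],[0,0,0],[0,0,0]],"hand":[8,8,8,8]}';  python3 -c "
from h import *
s=ctrl.sense(); o=s['orientation']; print(s['eef_pos'],np.rad2deg(2*np.arctan2(o[1],o[0]))-90,o,s['wrist_force'],s['wrist_torque'])"
```

```text
t: 13.58
eef_pos: [564.7, -242.2, 161.5]
orientation: [0.614, 0.789, -0.0, -0.0]
wrist_force: [-0.9, 0.4, -2.1]
grip_width: 0.175
gripper_force: 68.7
t: 14.08
eef_pos: [564.7, -242.2, 155.4]
orientation: [0.614, 0.789, -0.0, -0.0]
wrist_force: [-0.6, 0.7, -3.3]
grip_width: 0.177
gripper_force: 68.7
[ 564.66677051 -242.18414939  155.37976702] 14.177924941117979 [ 6.14437187e-01  7.88965719e-01 -5.03867415e-05 -1.87159986e-04] [-0.62700433  0.71933073 -3.28630067] [ 0.0139819   0.03379649 -0.00986649]
```

It entered cleanly, about 8 mm in with no contact force, so I'll keep lowering.

```bash
python3 -m crank '{"dp":[[0,0,-4],[0,0,-4],[0,0,-4],[0,0,-4],[0,0,-2],[0,0,0],[0,0,0]],"delta_rot":[[0,0,0],[0,0,0],[0,0,0],[0,0,0],[0,0,0],[0,0,0],[0,0,0]],"hand":[8,8,8,8,8,8,8]}'; python3 -m crank '{"dp":[[0,0,-2],[0,0,-2],[0,0,-2],[0,0,0]],"delta_rot":[[0,0,0],[0,0,0],[0,0,0],[0,0,0]],"hand":[8,8,8,8]}'
```

```text
t: 14.95
eef_pos: [565.0, -242.2, 137.8]
orientation: [0.614, 0.789, 0.0, 0.0]
wrist_force: [0.4, -0.2, -3.7]
grip_width: 0.175
gripper_force: 68.7
t: 15.45
eef_pos: [565.1, -242.3, 132.0]
orientation: [0.614, 0.789, 0.0, 0.0]
wrist_force: [-1.1, -0.4, 3.5]
grip_width: 0.172
gripper_force: 69.7
```

```bash
python3 -m crank '{"dp":[[0,0,-2],[0,0,-2],[0,0,-2],[0,0,-2],[0,0,0]],"delta_rot":[[0,0,0],[0,0,0],[0,0,0],[0,0,0],[0,0,0]],"hand":[8,8,8,8,8]}'; python3 -m crank '{"dp":[[0,0,-1],[0,0,-1],[0,0,0]],"delta_rot":[[0,0,0],[0,0,0],[0,0,0]],"hand":[8,8,8]}'; python3 -m crank '{"dp":[[0,0,-1],[0,0,-1],[0,0,0]],"delta_rot":[[0,0,0],[0,0,0],[0,0,0]],"hand":[8,8,8]}'
```

```text
t: 16.08
eef_pos: [565.2, -242.4, 124.4]
orientation: [0.615, 0.789, 0.0, 0.001]
wrist_force: [-0.9, -0.2, 8.1]
grip_width: 0.175
gripper_force: 70.3
t: 16.45
eef_pos: [565.3, -242.3, 123.5]
orientation: [0.615, 0.789, 0.0, 0.001]
wrist_force: [-4.3, -0.0, 15.3]
grip_width: 0.174
gripper_force: 71.2
t: 16.82
eef_pos: [565.2, -242.4, 123.3]
orientation: [0.615, 0.789, -0.0, 0.001]
wrist_force: [-9.1, 1.6, 27.9]
grip_width: 0.172
gripper_force: 73.2
```

```bash
python3 -m crank '{"dp":[[0,0,0],[0,0,0],[0,0,0],[0,0,0]],"delta_rot":[[0,0,0],[0,0,0],[0,0,0],[0,0,0]],"hand":[8,8,8,8]}'; python3 k.py home.png
```

```text
t: 17.32
eef_pos: [565.2, -242.3, 123.3]
orientation: [0.615, 0.789, -0.0, 0.001]
wrist_force: [-8.2, 1.2, 27.3]
grip_width: 0.17
gripper_force: 73.2
[ 565.23747512 -242.31389001  123.31313282] 14.157667449378408 [ 6.146e-01  7.889e-01 -3.000e-04  1.300e-03] [-8.24205651  1.15115043 27.283888  ] 0.16955366144822812
top 382 196 [([593.8, 81.8, -0.2], 0.72), ([359.2, 123.1, 1.6], 0.6), ([361.7, 124.8, 28.1], 0.72), ([429.0, 23.5, 37.0], 0.68)]
scene 254 154 [([428.2, 29.6, -0.9], 0.73), ([561.6, -239.1, 38.5], 0.61), ([432.1, 28.2, 42.6], 0.72), ([594.8, 82.9, 28.4], 0.7)]
```

View pics/home.png

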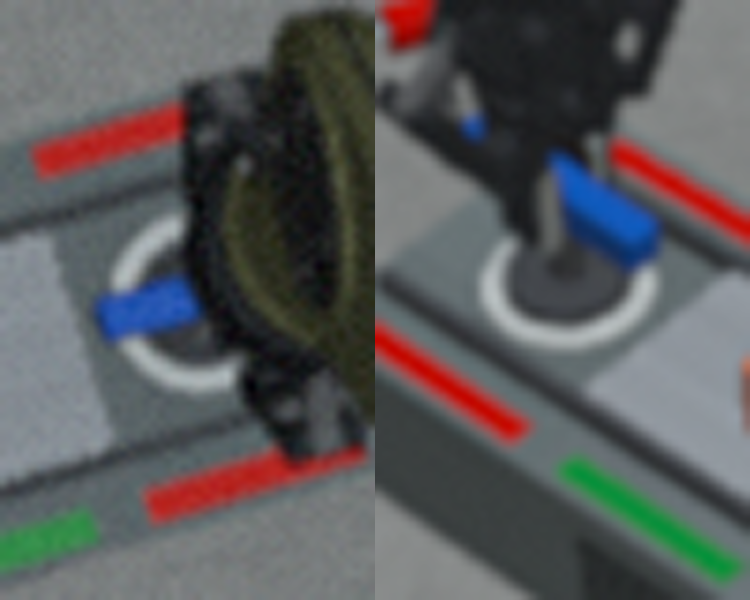

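The scene half of the picture shows the flange flat and concentric on the hub at about (565,285), with the shutter clear of it. I'll hand the job in now.

```bash
python3 -c "
from plant import ctrl
print(ctrl.finish_job())"
```

```text
the job is handed in; nothing more can be done
None
```

I slid the shutter open to its stop, meshed the large blue key in the socket, and handed the job in at about 17 s with the key held pressed home at about 27 N; the judge's verdict was not shown.

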